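Tuck the drip guard under the dispensing stage's splash flap and hold it down

TASK

Pick up the white drip guard by its rib, bring it onto the grey bed of the black dispensing stage, between the side rails, and slide its plain front edge under the aluminium splash flap, square and fully home against the stop bar, without lifting the flap. Then press the guard down flat so that the sprung bed under it sinks by at least 4 mm, and finish while still holding it pressed like that: do not let go. Leave everything else where it stands.

Things in the scene. Friction and masses are not known exactly. Their poses are not given: they have to be found in the camera images.
- guard: drip guard, loose, white plastic, 0.08 to 0.17 kg: flat plate 110 (its x) x 150 (its y) x 3 mm with one upright rib on top, 12 mm thick (x), 70 mm long (y), centred at x -45 mm, y 0, top 35 mm above the underside. Origin: centre of the plate's underside; x points away from the rib to the plain front edge to be tucked, z up. Starts flat on the table, rib up
- guard_edge (a point): middle of the guard's plain front edge, at the underside (guard frame 55, 0, 0 mm)
- guard_rib (a point): middle of the top of the guard's rib (guard frame -45, 0, 35 mm)
- stage: dispensing stage, fixed, black base 235 x 210 mm. Origin on the table; x points level from the open front to the flap's hinge, z up. In its frame (mm): base x -105 to 130, y -105 to 105; grey sprung bed x -100 to 64, y -86 to 86, top at z 34 unpressed; black side rails along x, inner faces y +-90, tops z 42; aluminium stop bar across y, front face x 66, top z 40; hinge block x 112 to 130, top z 38
- stage_stop (a point): middle of the front face of the stop bar, at the height of the unpressed bed's top (stage frame 66, 0, 34 mm); guard_edge comes here when home
- stage_lip (a point): middle of the free front end of the flap's upturned lip, when the flap lies down (stage frame 20, 0, 49 mm, 15 mm above the bed)
- flap (a joint): angle of the splash flap, rad: 0 lying on the rails, grows as its front is lifted. Light aluminium plate 200 mm wide (y), 3 mm thick, level over stage x 30 to 105, underside at stage z 42, 8 mm above the unpressed bed. Its front 10 mm is bent up as a lip (mouth about 14 mm high at x 20). Hinge along y at x 108, z 43.5. Falls back by its own weight (0.3 N at the lip)
- bed (a joint): travel of the sprung bed, m: 0 up, grows downwards to 0.006 (bottomed). The bed moves straight down and stays level. It carries the guard's weight without sinking; 4 mm takes about 6 to 8 N of push, bottoming about 9 to 11 N
- vial: amber glass vial with black cap, 28 mm across, 55 mm tall, standing beside the guard; origin under its base. Leave alone
- stopper: dark rubber stopper, 38 mm across, 28 mm tall, standing ahead of the guard's front edge; origin under its base. Leave alone
- wellplate: white well plate 85 x 127 x 14 mm on the table near the robot; origin under its centre. Leave alone
- beaker: white plastic beaker, 84 mm across, 110 mm tall, straight ahead near the robot; origin under its base. Leave alone
- pot: slim steel-grey capped pot, 32 mm across, 70 mm tall, standing near the middle line of the table; origin under its base. Leave alone
There are look-alikes about, which are no part of the job. What is meant by the guard is not red, and is the smaller of those in its own colour.

How it is judged:
By the outcome, as a careful person would: the job done as asked, in the order asked, and still so for the second after the job is handed in, while the arm keeps its last pose, push and grip.
It also fails if it takes over 48 s, if anything falls off the work surface, if the arm or the gripper's body presses on something with over 40 N, if the wrist force passes 120 N, or if a joint passes its speed limit or range.

ROBOT

A 6-joint arm with a two-finger parallel gripper is mounted at the origin on the work surface. World frame = base frame: x ahead of the robot, y to its left, z up, the work surface at z = 0. Lengths are in mm, angles in rad, forces in N, time in s.
With the tool pointing down it reaches from about 400 to 925 mm from the base axis. Payload 12.5 kg.
Tool frame: the origin (TCP) lies midway between the tips of the shut fingers; the grasp point (between the pads) lies 19 mm behind it; z points along the fingers, y is the line along which they close (so a half turn about z gives the same grasp; the last joint's range is limited). The gripper opens to 95 mm and grips with 3 to 60 N. Pads are 20 mm wide; open, the fingers measure 119 mm over their backs; the gripper's body (75 mm by 180 mm) begins 59 mm behind the grasp point.
Start: joints at [-1.403, 0.491, 1.559, -0, 1.092, -0.106], TCP at [169.017, -601.731, 214.661] pointing down, gripper open.
Joint ranges: [-3.1, 3.1], [-0.84, 2.19], [0.05, 2.79], [-1.13, 4.28], [0.06, 2.93], [-2.69, 2.69]. Speed limits (rad/s): [2.22, 2.22, 2.79, 3.14, 3.14, 3.14].

INTERFACE

Orientations are given as [roll, pitch, yaw] about the fixed x, y, z axes, in that order (R = Rz(yaw) Ry(pitch) Rx(roll)).
In Python, from cell import * gives the robot as it stands. The module is installed in compiled form; this text tells all that it offers.
- The arm moves only by the tool arm_command, never from a script. Its arguments are lists of equal length, an entry for each row: "delta_pos": the shift along the world's x, y, z in units of 250 mm (1.0 is 250 mm), a list of three; "delta_rot": the turn, a rotation vector about the world's x, y, z in units of 90 degrees (1.0 is 90 degrees), a list of three; "claw": the closure, from 0 (fully open) to 1 (shut). In form: {"delta_pos": [[tx, ty, tz], ...], "delta_rot": [[wx, wy, wz], ...], "claw": [claw, ...]}. A call has exactly 5 rows; each row is the pose to reach, as a shift and turn from the pose commanded when the call began; what a row does not reach only later rows make up. A row lasts 1/12 s, in which the tool goes at most 41.7 mm and 7.16 degrees, less where a joint would pass 70% of its speed; a pose out of reach is approached as far as the arm can. A call with a number of a shift or a turn outside -1 to 1 is refused whole. A call with a gripper value outside its range is refused whole. The fingers move at their own pace and stop on an object; the grip force is fixed at half the most. Time passes only in rows, so rows that repeat a pose let the fingers close, or fill a call up. It gives the time, the measured TCP pose, the force, the opening and the grip force at its end, in the units of the state.
- state(): the state, without advancing time (a new reading comes with each control period).
- read_camera(name): name is "scene" or "top" or "wrist"; returns the picture (420x560x3 uint8, red, green, blue); there is no depth.
- calibration(name): a dict with "camera_matrix" (3x3 intrinsics, pixels), "T" (4x4, takes a point from camera to world coordinates). Camera axes: x right, y down, z forward; pixel columns grow to the right and rows downward; lengths in mm; the calibration is good to about 2 mm. A picture is of the moment at which its call begins: read the wrist's pose just before it. calibration takes no time and is no camera call; for the wrist camera it gives the pose at the moment of the call.
- job_done(): hands the job in; it is judged then, once.
The state is a dict: "t": time; "joints": joint angles; "qvel": joint speeds; "tau": joint torques, N m; "eef_pos": TCP position; "tcp_rot": TCP orientation; "ft_force": force on the tool from outside, world axes, zero at the start; "moment": the same for the moment, N m; "opening": opening from 0.0 (shut) to 1.0 (fully open); "grip_force": force on a finger pad.
Only numpy, scipy, OpenCV 4.12 (cv2) and the standard library are available. Lean on these libraries where they do the work, as an engineer would, in place of code of your own. Each camera call takes 0.05 s, during which the arm holds its last target. There are 200 camera calls.

## Working session

There is one attempt and no reset: what is moved stays moved. The work goes in short steps, Python scripts to look and compute and a tool call to move; the robot and the scene stay as the last step left them, time stands still between calls to the robot, and variables do not carry over. Pictures are saved under pics/ and viewed, at most 10 in all, crops included, and the job is handed in when it is done.

Besides the shell and the picture viewer there is one more tool, called after "Call:" as name(argument=value, ...) on one line, values as JSON. arm_command: Moves the arm, as the interface text tells. Shifts and turns lie within -1 to 1; 1 stands for 250 mm of shift or 90 degrees of turn. Its arguments: {"type":"object","properties":{"delta_pos":{"type":"array"},"delta_rot":{"type":"array"},"claw":{"type":"array"}},"required":["delta_pos","delta_rot","claw"]}

```bash
mkdir -p pics; cat > h.py <<'E'
from cell import *
import numpy as np, cv2
def snap(n,f):
    c=calibration(n); im=read_camera(n); np.save('pics/%s.npy'%f,im)
    np.savez('pics/%s_c.npz'%f,K=c["camera_matrix"],T=c["T"])
    cv2.imwrite('pics/%s.png'%f,im[:,:,::-1]); return im
def load(f):
    c=np.load('pics/%s_c.npz'%f); return np.load('pics/%s.npy'%f),c['K'],c['T']
def ray(K,T,uv,z):
    d=T[:3,:3]@np.linalg.solve(K,[uv[0],uv[1],1.]); o=T[:3,3]
    return o+d*(z-o[2])/d[2]
def proj(K,T,p):
    q=K@(T[:3,:3].T@(np.array(p,float)-T[:3,3])); return q[:2]/q[2]
E
python3 - <<'E'
from h import *
a=snap('top','top0');b=snap('scene','scene0')
for n in('top','scene'):
    c=calibration(n);print(n,np.round(c['T'],3).tolist(),np.round(c['camera_matrix'],1).tolist())
print(state())
E
```

```text
top [[-0.013, -0.98, 0.197, 244.794], [-1.0, 0.016, 0.015, -135.263], [-0.018, -0.197, -0.98, 1484.778], [0.0, 0.0, 0.0, 1.0]] [[458.0, 0.0, 280.1], [0.0, 458.0, 208.4], [0.0, 0.0, 1.0]]
scene [[0.089, 0.717, -0.691, 1275.06], [0.996, -0.05, 0.076, -224.847], [0.02, -0.695, -0.719, 856.957], [0.0, 0.0, 0.0, 1.0]] [[393.5, 0.0, 278.7], [0.0, 393.5, 210.2], [0.0, 0.0, 1.0]]
{'t': 0.1, 'joints': array([-1.40259290e+00,  4.91508289e-01,  1.55935165e+00,  1.71695008e-05,
        1.09167228e+00, -1.05582324e-01]), 'qvel': array([-0.00139796, -0.00405151, -0.00248746, -0.00040908, -0.00095168,
        0.00039119]), 'tau': array([ 1.89155435e-03, -6.13623548e+01, -2.58604270e+01,  6.93514547e-02,
        4.70529101e-02, -4.37153221e-05]), 'eef_pos': array([ 168.99112793, -601.52436226,  214.12727132]), 'tcp_rot': array([-3.14065992e+00, -1.14161465e-04,  2.73777773e-01]), 'ft_force': array([-0.09805102, -0.17661473, -0.14922893]), 'moment': array([-0.06134807,  0.01640987,  0.02125236]), 'grip_force': 0.0, 'opening': 0.9989306578191424}
```

View pics/top0.png

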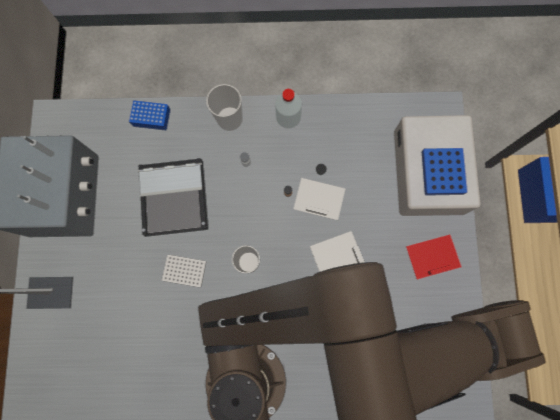

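View pics/scene0.png

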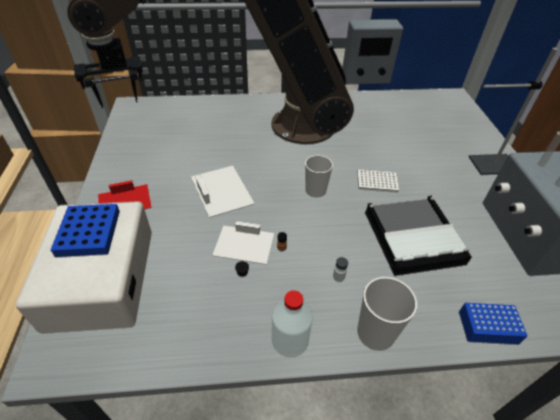

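Two views. White candidates in the top view are A at (319,198), with the vial beside it and the stopper ahead, and B at (338,252), partly hidden by the arm. The red one at (434,257) is out. Next I measure A and B, and the stage.

```bash
python3 - <<'E'
from h import *
im,K,T=load('top0')
sc,K2,T2=load('scene0')
def rect(im,K,T,seed,z,lo=150,sat=40):
    hsv=cv2.cvtColor(im,cv2.COLOR_RGB2HSV)
    m=((hsv[...,2]>lo)&(hsv[...,1]<sat)).astype(np.uint8)
    n,l=cv2.connectedComponents(m)
    i=l[seed[1],seed[0]]
    if i==0: print('seed miss',im[seed[1],seed[0]]);return
    cs,_=cv2.findContours((l==i).astype(np.uint8),cv2.RETR_EXTERNAL,cv2.CHAIN_APPROX_NONE)
    c=max(cs,key=cv2.contourArea)[:,0,:]
    w=np.array([ray(K,T,p,z)[:2] for p in c],np.float32)
    r=cv2.minAreaRect(w);print(np.round(r[0],1),np.round(r[1],1),round(r[2],1),(l==i).sum(), np.round(cv2.boxPoints(r)).tolist())
for lo in(165,185,200):
  print(lo)
  rect(im,K,T,(319,195),3,lo);rect(im,K,T,(335,245),3,lo)
  rect(sc,K2,T2,(240,246),3,lo);rect(sc,K2,T2,(230,190),3,lo)
# other things
for n,uv,z in[('vialtop',(288,190),55),('stopper',(321,169),28),('pot',(245,159),70),('beaker',(246,260),110)]:print(n,np.round(ray(K,T,uv,z)))
print('scene pot',ray(K2,T2,(342,262),70),'vial',ray(K2,T2,(282,237),55),'stop',ray(K2,T2,(242,267),28),'beaker',ray(K2,T2,(319,164),110))
a=cv2.resize(im[150:275,270:380,::-1],None,fx=4.5,fy=4.5,interpolation=cv2.INTER_CUBIC)
b=cv2.resize(im[150:245,130:215,::-1],None,fx=4.5,fy=4.5,interpolation=cv2.INTER_CUBIC)
o=np.zeros((600,800,3),np.uint8);o[:a.shape[0],:400]=a[:600,:400];o[:b.shape[0],410:410+b.shape[1]]=b[:, :390]
cv2.imwrite('pics/crop.png',o)
c=cv2.resize(sc[180:300,180:480,::-1],None,fx=2.6,fy=2.6,interpolation=cv2.INTER_CUBIC);cv2.imwrite('pics/crop2.png',c)
E
```

```text
165
[ 574.7 -241.2] [152.4 110.1] 74.5 1450 [[501.0, -300.0], [607.0, -329.0], [648.0, -183.0], [542.0, -153.0]]
[ 392.3 -291.8] [105.5 147.2] 19.3 1286 [[318.0, -240.0], [367.0, -379.0], [466.0, -344.0], [418.0, -205.0]]
[ 574.  -242.3] [157.2 115.3] 74.5 1683 [[497.0, -303.0], [609.0, -333.0], [650.0, -182.0], [539.0, -151.0]]
[ 343.1 -311.3] [211.6 156.4] 19.3 2043 [[217.0, -272.0], [269.0, -420.0], [469.0, -350.0], [417.0, -203.0]]
185
[ 575.1 -241. ] [146.6 106.5] 74.7 1328 [[504.0, -298.0], [607.0, -326.0], [646.0, -184.0], [543.0, -156.0]]
[ 392.2 -292.2] [102.4 141.9] 19.1 1185 [[321.0, -242.0], [367.0, -376.0], [464.0, -343.0], [417.0, -208.0]]
[ 574.7 -243.1] [151.6 110.9] 74.7 1559 [[501.0, -302.0], [608.0, -331.0], [648.0, -185.0], [541.0, -155.0]]
[ 346.9 -307.9] [197.4 145. ] 19.3 1834 [[230.0, -272.0], [278.0, -409.0], [464.0, -344.0], [416.0, -207.0]]
200
seed miss [195 192 183]
seed miss [196 192 186]
[ 574.9 -243.3] [147.8 106.9] 74.7 1477 [[504.0, -300.0], [607.0, -329.0], [646.0, -186.0], [543.0, -158.0]]
[ 347.6 -307.5] [193.4 142.2] 19.2 1725 [[233.0, -272.0], [280.0, -406.0], [462.0, -343.0], [416.0, -209.0]]
vialtop [ 592. -139.   55.]
stopper [ 668. -249.   28.]
pot [694.  -2.  70.]
beaker [365.  -9. 110.]
scene pot [707.0950751   -0.85418083  70.        ] vial [ 603.27405223 -140.00051139   55.        ] stop [ 673.28971349 -249.11380996   28.        ] beaker [373.77843206  -8.45624648 110.        ]
```

View pics/crop.png

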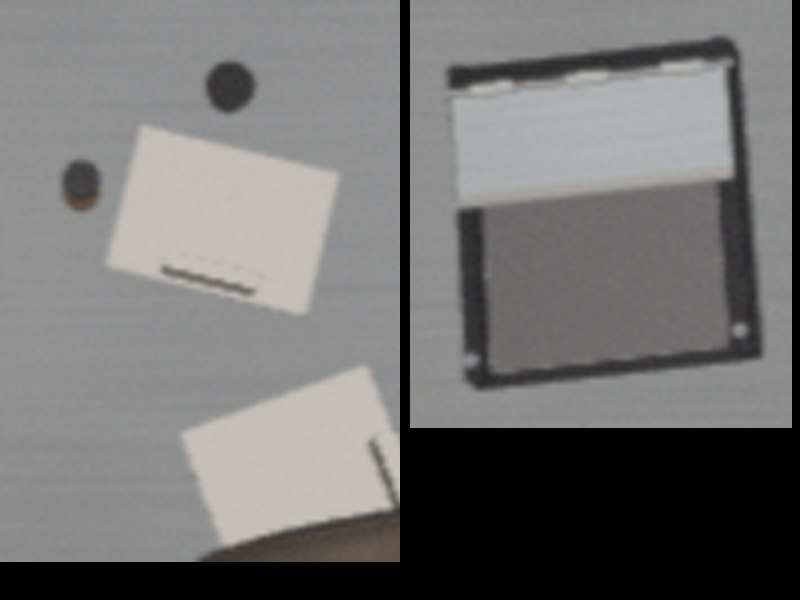

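View pics/crop2.png

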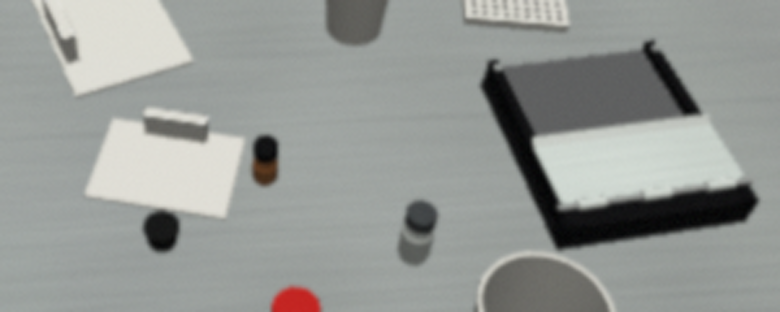

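The crops show A, the smaller white plate, at 110x150 mm. Its rib is on the near-robot side, the stopper is ahead at (321,169) and the vial beside it at (288,190). B is larger, so A is the guard. Its pose is about (574.5,-242), yaw -15.4°, with the rib at about (531,-230). Now the stage pose, measured from the grey bed.

```bash
python3 - <<'E'
from h import *
for f,seed in(('top0',(175,210)),('scene0',(405,218))):
    im,K,T=load(f)
    print(f, im[seed[1],seed[0]], )
    big=cv2.resize(im,None,fx=4,fy=4,interpolation=cv2.INTER_LINEAR)
    g=big.max(2).astype(int); s0=g[seed[1]*4,seed[0]*4]
    m=((abs(g-s0)<s0*0.35)).astype(np.uint8)
    m=cv2.morphologyEx(m,cv2.MORPH_OPEN,np.ones((9,9)))
    n,l=cv2.connectedComponents(m); i=l[seed[1]*4,seed[0]*4]
    cs,_=cv2.findContours((l==i).astype(np.uint8),cv2.RETR_EXTERNAL,cv2.CHAIN_APPROX_NONE)
    c=max(cs,key=cv2.contourArea)[:,0,:]
    w=np.array([ray(K,T,(p+.5)/4-.5,34)[:2] for p in c],np.float32)
    r=cv2.minAreaRect(w);b=cv2.boxPoints(r);print(np.round(r[0],1),np.round(r[1],1),round(r[2],2),np.round(b,1).tolist())
E
```

```text
top0 [111 109 108]
[534.7 229.5] [128.3 188.2] 5.41 [[461.8999938964844, 317.1000061035156], [479.70001220703125, 129.6999969482422], [607.4000244140625, 141.8000030517578], [589.7000122070312, 329.20001220703125]]
scene0 [96 96 96]
[526.  232.4] [105.8 174.3] 5.32 [[465.20001220703125, 314.20001220703125], [481.3999938964844, 140.6999969482422], [586.7000122070312, 150.5], [570.5999755859375, 324.0]]
```

Call:
arm_command(delta_pos=[[0.14,0.14,0.0],[0.28,0.28,0.05],[0.42,0.42,0.1],[0.55,0.55,0.14],[0.7,0.7,0.18]], delta_rot=[[0,0,0.08],[0,0,0.16],[0,0,0.24],[0,0,0.32],[0,0,0.4]], claw=[0,0,0,0,0])

```text
t: 0.52
eef_pos: [314.4, -455.7, 251.2]
tcp_rot: [-3.141, -0.0, 0.904]
ft_force: [-0.0, -0.5, -0.2]
opening: 0.998
grip_force: 0.0
```

Call:
arm_command(delta_pos=[[0.11,0.115,0],[0.22,0.23,0],[0.33,0.345,0],[0.44,0.46,0],[0.54,0.565,0]], delta_rot=[[0,0,0.05],[0,0,0.1],[0,0,0.15],[0,0,0.2],[0,0,0.253]], claw=[0,0,0,0,0])

```text
t: 0.93
eef_pos: [449.6, -314.0, 250.8]
tcp_rot: [-3.141, -0.0, 1.3]
ft_force: [0.8, -0.7, 0.5]
opening: 1.001
grip_force: 0.0
```

Call:
arm_command(delta_pos=[[0.1,0.1,0],[0.2,0.2,0],[0.3,0.3,0],[0.3,0.3,0],[0.3,0.3,0]], delta_rot=[[0,0,0],[0,0,0],[0,0,0],[0,0,0],[0,0,0]], claw=[0,0,0,0,0])

```text
t: 1.35
eef_pos: [524.2, -239.7, 250.4]
tcp_rot: [-3.141, -0.0, 1.299]
ft_force: [0.1, -0.1, -0.1]
opening: 1.002
grip_force: 0.0
```

```bash
python3 - <<'E'
from h import *
s=state();print(s['eef_pos'],s['tcp_rot'],s['t'])
im=snap('wrist','w1')
_,K,T=load('w1');print(T.round(3).tolist())
a=np.radians(-15.4);R=np.array([[np.cos(a),-np.sin(a)],[np.sin(a),np.cos(a)]])
for q in((-55,-75,3),(55,-75,3),(55,75,3),(-55,75,3),(-45,0,35)):
    print(proj(K,T,list(R@q[:2]+[574.5,-242])+[q[2]]).round(1))
E
```

```text
[ 524.17875935 -239.6562648   250.41564016] [-3.14084410e+00 -1.20316134e-04  1.29922125e+00] 1.35
[[0.963, -0.261, -0.064, 543.059], [-0.269, -0.937, -0.225, -176.767], [-0.002, 0.234, -0.972, 420.412], [0.0, 0.0, 0.0, 1.0]]
[269.1 234.5]
[348.3 234.2]
[354.4 121.9]
[268.3 122.3]
[276.4 184.1]
```

View pics/w1.png

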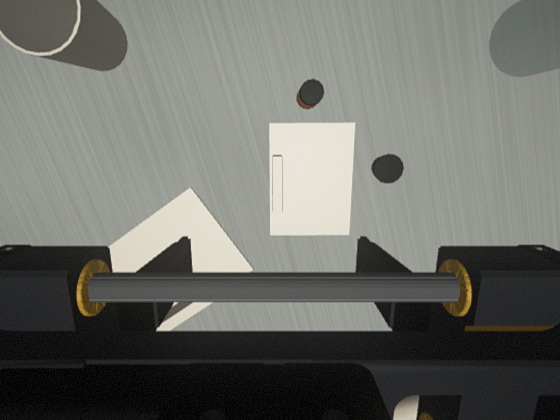

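The wrist view shows the guard at (269..355,123..235), which fits the prediction to about 1 px. The rib is at (277,184), the vial at (311,93) and the stopper at (388,168). One refinement, then down.

```bash
cat >> h.py <<'E'
def guard(f,seed,z,lo=200):
    im,K,T=load(f)
    big=cv2.resize(im,None,fx=4,fy=4,interpolation=cv2.INTER_LINEAR)
    m=(big.min(2)>lo).astype(np.uint8)
    n,l=cv2.connectedComponents(m); i=l[seed[1]*4,seed[0]*4]
    cs,_=cv2.findContours((l==i).astype(np.uint8),cv2.RETR_EXTERNAL,cv2.CHAIN_APPROX_NONE)
    c=max(cs,key=cv2.contourArea)[:,0,:]
    w=np.array([ray(K,T,(p+.5)/4-.5,z)[:2] for p in c],np.float32)
    return cv2.minAreaRect(w)
E
python3 - <<'E'
from h import *
im,K,T=load('w1'); print(im[180,310],im[180,370],im[180,276])
for lo in (175,190):
    print(guard('w1',(315,180),3,lo))
r=guard('w1',(315,180),3,182); b=cv2.boxPoints(r); print(b)
print('rib',ray(K,T,(277.7,183.5),35))
E
```

```text
[232 227 215] [160 164 158] [229 226 210]
((575.0364379882812, -242.67977905273438), (151.0124053955078, 110.80941772460938), 74.79637145996094)
((575.068359375, -242.47088623046875), (149.5596466064453, 109.82572937011719), 74.76200103759766)
[[ 502.02585 -300.62573]
 [ 608.40894 -329.7562 ]
 [ 648.141   -184.6565 ]
 [ 541.75793 -155.52603]]
rib [ 532.83069907 -229.81037607   35.        ]
```

Call:
arm_command(delta_pos=[[0.03,0.036,-0.16],[0.03,0.036,-0.32],[0.03,0.036,-0.48],[0.03,0.036,-0.64],[0.03,0.036,-0.8]], delta_rot=[[0,0,0.004],[0,0,0.004],[0,0,0.004],[0,0,0.004],[0,0,0.004]], claw=[0,0,0,0,0])

```text
t: 1.82
eef_pos: [529.9, -233.2, 49.5]
tcp_rot: [3.141, 0.0, 1.301]
ft_force: [0.9, 0.1, -0.7]
opening: 1.0
grip_force: 0.0
```

Call:
arm_command(delta_pos=[[0,0,-0.05],[0,0,-0.1],[0,0,-0.13],[0,0,-0.15],[0,0,-0.16]], delta_rot=[[0,0,0],[0,0,0],[0,0,0],[0,0,0],[0,0,0]], claw=[0,0,0,0,0])

```text
t: 2.23
eef_pos: [530.6, -232.7, 10.7]
tcp_rot: [-3.142, 0.0, 1.301]
ft_force: [-0.0, -0.5, -0.5]
opening: 0.998
grip_force: 0.0
```

Call:
arm_command(delta_pos=[[0.004,0.008,-0.01],[0.004,0.008,-0.01],[0.004,0.008,-0.01],[0.004,0.008,-0.01],[0.004,0.008,-0.01]], delta_rot=[[0,0,0.003],[0,0,0.003],[0,0,0.003],[0,0,0.003],[0,0,0.003]], claw=[0.3,0.6,1,1,1])

```text
t: 2.65
eef_pos: [532.2, -230.1, 8.9]
tcp_rot: [3.141, 0.0, 1.307]
ft_force: [0.6, -0.5, -0.7]
opening: 0.703
grip_force: 0.0
```

Call:
arm_command(delta_pos=[[0,0,0],[0,0,0],[0,0,0],[0,0,0],[0,0,0]], delta_rot=[[0,0,0],[0,0,0],[0,0,0],[0,0,0],[0,0,0]], claw=[1,1,1,1,1])

```text
t: 3.07
eef_pos: [532.0, -230.0, 8.4]
tcp_rot: [3.142, 0.0, 1.307]
ft_force: [-0.3, 0.5, -0.8]
opening: 0.354
grip_force: 0.0
```

Call:
arm_command(delta_pos=[[0,0,0],[0,0,0],[0,0,0],[0,0,0],[0,0,0]], delta_rot=[[0,0,0],[0,0,0],[0,0,0],[0,0,0],[0,0,0]], claw=[1,1,1,1,1])

```text
t: 3.48
eef_pos: [532.0, -230.0, 8.4]
tcp_rot: [3.142, -0.0, 1.307]
ft_force: [-0.8, -0.6, -0.1]
opening: 0.124
grip_force: 30.0
```

Call:
arm_command(delta_pos=[[0,0,0],[0,0,0.02],[0,0,0.05],[0,0,0.1],[0,0,0.16]], delta_rot=[[0,0,0],[0,0,0],[0,0,0],[0,0,0],[0,0,0]], claw=[1,1,1,1,1])

```text
t: 3.9
eef_pos: [531.7, -229.9, 48.9]
tcp_rot: [-3.141, -0.0, 1.307]
ft_force: [0.4, 0.1, -1.8]
opening: 0.125
grip_force: 30.0
```

Call:
arm_command(delta_pos=[[0,0,0.16],[0,0,0.32],[-0.01,0.06,0.45],[-0.02,0.16,0.5],[-0.04,0.32,0.5]], delta_rot=[[0,0,0],[0,0,0],[0,0,0],[0,0,0.02],[0,0,0.05]], claw=[1,1,1,1,1])

```text
t: 4.32
eef_pos: [523.4, -151.5, 177.5]
tcp_rot: [3.134, 0.002, 1.384]
ft_force: [0.0, -0.6, -1.9]
opening: 0.123
grip_force: 30.0
```

Call:
arm_command(delta_pos=[[-0.02,0.16,0],[-0.04,0.32,0],[-0.06,0.48,0],[-0.08,0.64,0],[-0.1,0.8,0]], delta_rot=[[0,0,0.03],[0,0,0.06],[0,0,0.09],[0,0,0.12],[0,0,0.15]], claw=[1,1,1,1,1])

```text
t: 4.73
eef_pos: [496.3, 51.8, 174.3]
tcp_rot: [3.141, 0.0, 1.623]
ft_force: [1.3, -0.2, -1.1]
opening: 0.126
grip_force: 30.0
```

Call:
arm_command(delta_pos=[[-0.03,0.15,0],[-0.06,0.3,0],[-0.09,0.45,0],[-0.12,0.58,0],[-0.13,0.67,0]], delta_rot=[[0,0,0.01],[0,0,0.02],[0,0,0.027],[0,0,0.027],[0,0,0.027]], claw=[1,1,1,1,1])

```text
t: 5.15
eef_pos: [463.1, 220.0, 174.2]
tcp_rot: [3.141, -0.0, 1.665]
ft_force: [0.1, -0.7, -1.9]
opening: 0.127
grip_force: 30.0
```

Call:
arm_command(delta_pos=[[0,0.03,0],[0,0.03,0],[0,0.03,0],[0,0.03,0],[0,0.03,0]], delta_rot=[[0,0,0],[0,0,0],[0,0,0],[0,0,0],[0,0,0]], claw=[1,1,1,1,1])

```text
t: 5.57
eef_pos: [464.8, 223.8, 173.5]
tcp_rot: [3.142, 0.0, 1.662]
ft_force: [0.3, -0.0, -0.9]
opening: 0.121
grip_force: 30.0
```

```bash
python3 - <<'E'
from h import *
s=state();print(s['eef_pos'],s['tcp_rot'],s['t'])
snap('wrist','w2')
_,K,T=load('w2');print(T.round(3).tolist(),K[0,0])
E
```

```text
[464.7952257  223.77315927 173.50765633] [3.14155203e+00 1.41266799e-04 1.66216931e+00] 5.5667
[[0.996, 0.088, 0.021, 459.94], [0.091, -0.968, -0.233, 288.885], [-0.0, 0.234, -0.972, 343.489], [0.0, 0.0, 0.0, 1.0]] 313.5254521689362
```

View pics/w2.png

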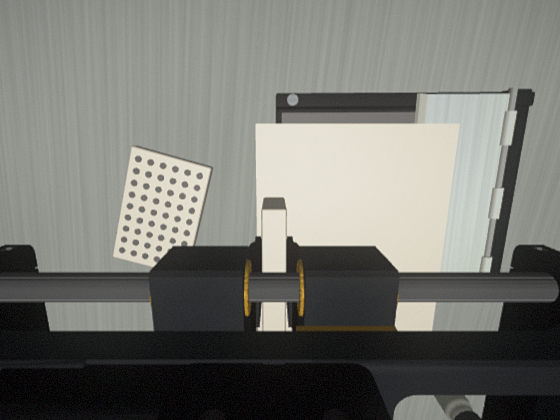

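The guard is held square in the hand. The stage's left rail runs (277,95) to (530,92), and the flap lip is at u≈417. Next I fit these edges.

```bash
python3 - <<'E'
from h import *
im,K,T=load('w2'); g=im.max(2).astype(float)
def edgev(u,v0,v1,sgn):  # vertical scan, subpixel
    d=np.diff(g[v0:v1,u])*sgn; i=int(d.argmax()); w=np.clip(d[max(0,i-1):i+2],0,None); x=np.arange(max(0,i-1),max(0,i-1)+len(w))
    return v0+(w*x).sum()/w.sum()+.5
def edgeu(v,u0,u1,sgn):
    d=np.diff(g[v,u0:u1])*sgn; i=int(d.argmax()); w=np.clip(d[max(0,i-1):i+2],0,None); x=np.arange(max(0,i-1),max(0,i-1)+len(w))
    return u0+(w*x).sum()/w.sum()+.5
def fit(name,uv,z):
    P=np.array([ray(K,T,p,z)[:2] for p in uv],np.float32)
    vx,vy,x,y=cv2.fitLine(P,cv2.DIST_HUBER,0,.01,.01).ravel()
    print(name,'ang %.2f'%np.degrees(np.arctan2(vy,vx)),'pt',x.round(1),y.round(1)); return vx,vy,x,y
for u in(330,380,):print(u,g[86:126,u].astype(int))
print(g[100,265:300].astype(int), g[110,405:440].astype(int))
A=fit('outer42',[(u,edgev(u,86,100,-1)) for u in range(310,410,2)],42)
B=fit('inner42',[(u,edgev(u,102,112,1)) for u in range(310,410,2)],42)
C=fit('front',[(edgeu(v,268,286,-1),v) for v in range(96,108)],42)
D=fit('lip',[(edgeu(v,408,426,1),v) for v in range(97,122)],49)
E_=fit('guardtop',[(u,edgev(u,115,132,1)) for u in range(300,440,4)],168)
# stage from yaw 5.3
for a in(5.0,5.3,5.6):
    t=np.radians(a);X=np.array([np.cos(t),np.sin(t)]);Y=np.array([-X[1],X[0]])
    p=lambda L:np.array(L[2:]); 
    y0=(p(B)@Y-90); y1=p(A)@Y-105; x0=p(D)@X-20; x1=p(C)@X+105
    print(a,'y0',y0.round(1),y1.round(1),'x0 lip,front',x0.round(1),x1.round(1),'origin',(X*x0+Y*y0).round(1))
E
```

```text
330 [156 155 158 158 161 163 131  77  56  53  60  57  57  60  62  62  59  59
  64  60  53  50  48  60  60  60  94 122 126 124 125 124 127 125 127 123
 121 178 227 231]
380 [161 157 158 159 159 164 126  65  54  57  56  57  61  62  58  60  58  60
  59  58  52  45  52  53  63  64 105 121 122 123 122 122 122 120 122 119
 120 172 222 229]
[158 157 158 159 161 161 158 157 156 158 132  69  58  62  61  64  63  64
  62  65  59  63 139 158 154 153 152 152 154 154 152 158 157  93  63] [ 61  62  62  56  59  58  58  57  59  57  99 147 149 158 177 181 183 175
 180 183 184 195 198 200 200 200 201 202 201 197 195 194 196 193 200]
outer42 ang 5.39 pt 533.1 336.5
inner42 ang 4.34 pt 535.0 322.2
front ang -84.97 pt 458.4 321.9
lip ang -78.75 pt 584.1 325.5
guardtop ang 5.19 pt 506.3 301.3
5.0 y0 184.3 183.7 x0 lip,front 590.2 589.8 origin [571.9 235. ]
5.3 y0 181.4 180.8 x0 lip,front 591.7 591.2 origin [572.4 235.2]
5.6 y0 178.4 177.8 x0 lip,front 593.1 592.7 origin [572.8 235.4]
```

Stage is at (572.3, 235.2), yaw 5.3°, and all the edges agree to about 0.5 mm. I lower in front of the flap with the guard edge at stage x≈0.

Call:
arm_command(delta_pos=[[0.032,0.009,-0.1],[0.032,0.009,-0.22],[0.032,0.009,-0.34],[0.032,0.009,-0.44],[0.032,0.009,-0.5]], delta_rot=[[0,0,0],[0,0,0.001],[0,0,0.001],[0,0,0.001],[0,0,0.001]], claw=[1,1,1,1,1])

```text
t: 6.03
eef_pos: [471.9, 226.1, 46.0]
tcp_rot: [-3.139, 0.001, 1.664]
ft_force: [1.0, 0.5, -2.8]
opening: 0.127
grip_force: 30.0
```

Call:
arm_command(delta_pos=[[0,0,0],[0,0,-0.008],[0,0,-0.016],[0,0,-0.016],[0,0,-0.016]], delta_rot=[[0,0,0],[0,0,0],[0,0,0],[0,0,0],[0,0,0]], claw=[1,1,1,1,1])

```text
t: 6.45
eef_pos: [473.0, 227.3, 45.4]
tcp_rot: [3.14, -0.0, 1.665]
ft_force: [0.2, 0.9, -1.4]
opening: 0.128
grip_force: 30.0
```

```bash
python3 - <<'E'
from h import *
s=state();print(s['eef_pos'],s['tcp_rot'],s['ft_force'])
im=snap('scene','s2');snap('wrist','w3')
c=cv2.resize(im[150:290,330:490,::-1],None,fx=3.9,fy=3.9,interpolation=cv2.INTER_CUBIC);cv2.imwrite('pics/s2c.png',c)
E
```

```text
[472.95685143 227.28254781  45.36556526] [ 3.13994616e+00 -3.40327539e-04  1.66519963e+00] [ 0.21292049  0.8986919  -1.40888132]
```

View pics/s2c.png

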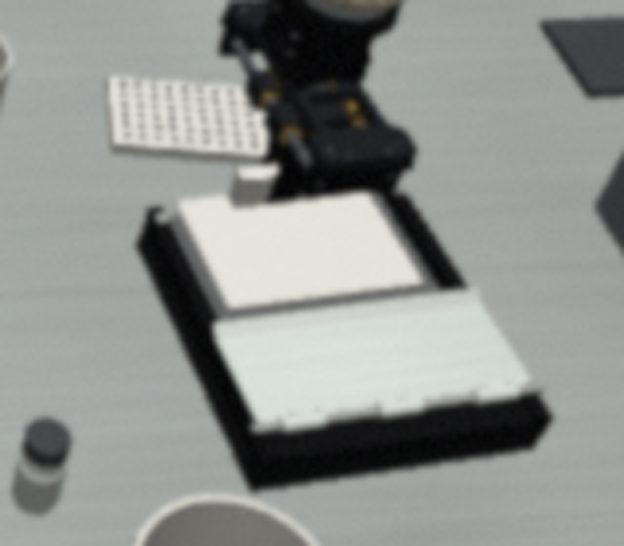

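The guard plate lies between the rails, its front edge about 20 mm short of the lip, square to it. I slide in, about 1.5 mm above the bed.

Call:
arm_command(delta_pos=[[0,-0.004,-0.005],[0.04,0.0,-0.005],[0.08,0.004,-0.006],[0.12,0.008,-0.006],[0.16,0.011,-0.006]], delta_rot=[[0,0,-0.001],[0,0,-0.001],[0,0,-0.001],[0,0,-0.001],[0,0,-0.001]], claw=[1,1,1,1,1])

```text
t: 6.97
eef_pos: [514.0, 230.2, 42.9]
tcp_rot: [3.141, -0.0, 1.664]
ft_force: [0.2, -0.1, -1.8]
opening: 0.125
grip_force: 30.0
```

Call:
arm_command(delta_pos=[[0.02,0.002,0],[0.04,0.004,0],[0.06,0.0055,0],[0.06,0.0055,0],[0.06,0.0055,0]], delta_rot=[[0,0,0],[0,0,0],[0,0,0],[0,0,0],[0,0,0]], claw=[1,1,1,1,1])

```text
t: 7.38
eef_pos: [527.4, 231.3, 42.8]
tcp_rot: [-3.141, 0.0, 1.664]
ft_force: [-0.9, -0.7, -1.2]
opening: 0.124
grip_force: 30.0
```

Call:
arm_command(delta_pos=[[0.01,0.001,0],[0.02,0.002,0],[0.03,0.003,0],[0.034,0.003,0],[0.036,0.003,0]], delta_rot=[[0,0,0],[0,0,0],[0,0,0],[0,0,0],[0,0,0]], claw=[1,1,1,1,1])

```text
t: 7.8
eef_pos: [536.7, 232.2, 42.9]
tcp_rot: [3.141, -0.0, 1.664]
ft_force: [0.1, 0.5, -1.6]
opening: 0.125
grip_force: 30.0
```

Call:
arm_command(delta_pos=[[0.002,0,0],[0.004,0,0],[0.006,0,0],[0.008,0.001,0],[0.008,0.001,0]], delta_rot=[[0,0,0],[0,0,0],[0,0,0],[0,0,0],[0,0,0]], claw=[1,1,1,1,1])

```text
t: 8.22
eef_pos: [537.6, 232.1, 42.7]
tcp_rot: [-3.14, 0.001, 1.664]
ft_force: [-4.8, -2.1, 0.5]
opening: 0.123
grip_force: 30.0
```

Contact at x≈537.6, where 538.4 was expected. A slightly firmer push to seat it, then I check the moment for squareness.

Call:
arm_command(delta_pos=[[0.002,0,0],[0.004,0,0],[0.006,0.0005,0],[0.006,0.0005,0],[0.006,0.0005,0]], delta_rot=[[0,0,0],[0,0,0],[0,0,0],[0,0,0],[0,0,0]], claw=[1,1,1,1,1])

```text
t: 8.63
eef_pos: [537.7, 232.0, 42.6]
tcp_rot: [-3.137, 0.001, 1.664]
ft_force: [-11.8, -3.4, 4.3]
opening: 0.125
grip_force: 30.0
```

```bash
python3 - <<'E'
from h import *
s=state();print(s['eef_pos'],s['tcp_rot'],s['ft_force'],s['moment'])
im=snap('scene','s3');w=snap('wrist','w4')
c=cv2.resize(im[150:280,350:480,::-1],None,fx=3,fy=3,interpolation=cv2.INTER_CUBIC)
o=np.zeros((420,800,3),np.uint8);o[:390,:390]=c;o[:,395:]=w[:,155:,::-1];cv2.imwrite('pics/s3c.png',o)
E
```

```text
[537.73906659 232.00620732  42.62101102] [-3.13673200e+00  1.02984094e-03  1.66427936e+00] [-11.75199559  -3.40241252   4.3073574 ] [-0.39735484  1.65321587  0.20599816]
```

View pics/s3c.png

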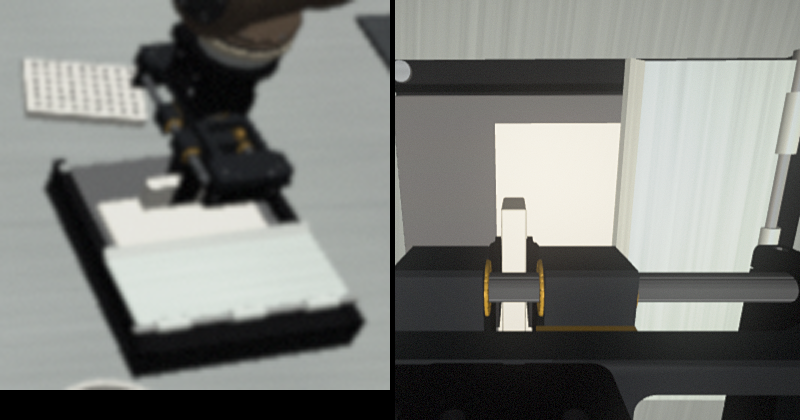

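The flap is down on the rails, the guard lies beneath it, and its side edge at v≈124 runs parallel to the rail. I ease the forward push a little and press down.

Call:
arm_command(delta_pos=[[-0.003,0,0],[-0.003,0,-0.004],[-0.003,0,-0.01],[-0.003,0,-0.016],[-0.003,0,-0.016]], delta_rot=[[0,0,0],[0,0,0],[0,0,0],[0,0,0],[0,0,0]], claw=[1,1,1,1,1])

```text
t: 9.15
eef_pos: [537.7, 232.1, 38.9]
tcp_rot: [-3.138, 0.001, 1.664]
ft_force: [-10.4, -2.7, 5.2]
opening: 0.124
grip_force: 30.0
```

```bash
python3 - <<'E'
from h import *
s=state();print(s['eef_pos'],s['tcp_rot'],s['ft_force'],s['moment'],s['t'])
E
```

```text
[537.66412684 232.13766198  38.91523416] [-3.13843778e+00  7.56743154e-04  1.66429138e+00] [-10.35638813  -2.65745083   5.15770632] [-0.45417905  1.24604     0.26431036] 9.15
```

Call:
arm_command(delta_pos=[[-0.002,0,-0.002],[-0.002,0,-0.005],[-0.002,0,-0.008],[-0.002,0,-0.008],[-0.002,0,-0.008]], delta_rot=[[0,0,0],[0,0,0],[0,0,0],[0,0,0],[0,0,0]], claw=[1,1,1,1,1])

```text
t: 9.57
eef_pos: [537.7, 232.2, 37.4]
tcp_rot: [-3.14, 0.001, 1.664]
ft_force: [-9.7, -3.2, 9.4]
opening: 0.126
grip_force: 30.0
```

```bash
python3 - <<'E'
from h import *
s=state();print(s['eef_pos'],s['tcp_rot'],s['ft_force'],s['moment'],s['t'])
snap('wrist','w5');snap('scene','s5')
for f in('w4','w5'):
    im,K,T=load(f); g=im.max(2).astype(float)
    for n,sg,v0,v1,z,us in(('plate',1,112,135,37 if f=='w4' else 32,range(275,370,3)),('rail',-1,48,70,42,range(275,370,3))):
        P=[]
        for u in us:
            d=np.diff(g[v0:v1,u])*sg;i=int(d.argmax());w=np.clip(d[max(0,i-1):i+2],0,None);x=np.arange(max(0,i-1),max(0,i-1)+len(w));P.append(ray(K,T,(u,v0+(w*x).sum()/w.sum()+.5),z)[:2])
        vx,vy,x,y=cv2.fitLine(np.array(P,np.float32),cv2.DIST_HUBER,0,.01,.01).ravel();print(f,n,np.degrees(np.arctan2(vy,vx)).round(2),x.round(1),y.round(1))
    P=[]
    for v in range(130,190,3):
        d=np.diff(g[v,235:275]);P.append(ray(K,T,(235+int(d.argmax())+.5,v),37 if f=='w4' else 32)[:2])
    P=np.array(P)-[572.3,235.2];print('rear edge stage x',(P@[.9957,.0924]).round(1)[::5])
a=load('s3')[0];b=load('s5')[0]
w=load('w5')[0];c=cv2.resize(b[150:280,350:480,::-1],None,fx=3,fy=3,interpolation=cv2.INTER_CUBIC)
o=np.zeros((420,800,3),np.uint8);o[:390,:390]=c;o[:,395:]=w[:,155:,::-1];cv2.imwrite('pics/s5c.png',o)
E
```

```text
[537.72319278 232.17375123  37.43490522] [-3.13981837e+00  6.19370275e-04  1.66431458e+00] [-9.68006874 -3.19176163  9.39248375] [-0.58091205  1.28306833  0.27591431] 9.5667
w4 plate 5.37 559.1 307.9
w4 rail 5.55 559.5 338.7
rear edge stage x [-44.1 -44.2 -44.3 -43.9]
w5 plate 5.46 557.3 307.9
w5 rail 5.45 547.2 337.5
rear edge stage x [-44.1 -44.2 -44.3 -43.9]
```

View pics/s5c.png

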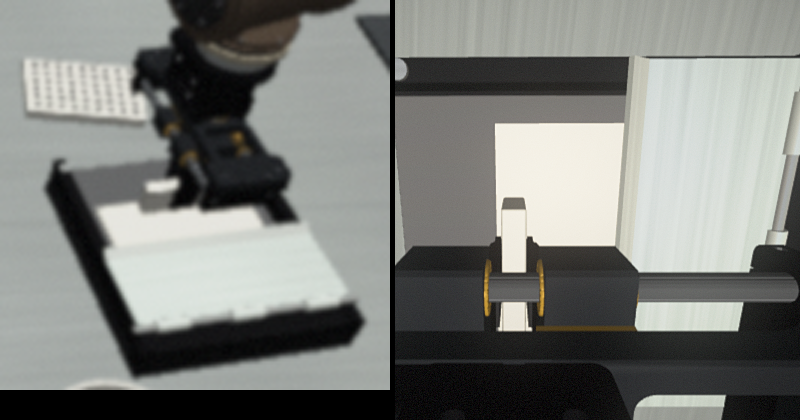

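The guard is home: its rear edge is at stage x -44, so the front edge is at 66. It is square to within 0.2°, the flap is down, and the tool has sunk 5.0 mm at about 9 N without slipping. A touch more press for margin, a settle, then hand in.

Call:
arm_command(delta_pos=[[0,0,-0.001],[0,0,-0.002],[0,0,-0.002],[0,0,-0.002],[0,0,-0.002]], delta_rot=[[0,0,0],[0,0,0],[0,0,0],[0,0,0],[0,0,0]], claw=[1,1,1,1,1])

```text
t: 10.08
eef_pos: [537.7, 232.2, 37.1]
tcp_rot: [-3.14, 0.001, 1.664]
ft_force: [-9.8, -3.5, 10.6]
opening: 0.125
grip_force: 30.0
```

```bash
python3 - <<'E'
from h import *
s=state();print(s['eef_pos'],s['ft_force'],s['t'],s['grip_force'])
if 36<s['eef_pos'][2]<38: print(job_done())
E
```

```text
[537.70712122 232.17879941  37.07238586] [-9.79999329 -3.51747125 10.62921762] 10.0833 30.02156764268875
the job is handed in; nothing more can be done
None
```

I handed the job in at about 10 s with the guard under the lowered flap, square and home against the stop, still gripped and pressed down at about 10.6 N; the bed's sink is about 5.3 mm, judged from how far the tool dropped.

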